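# Hold the hidden bolt head while its nut is run up under the desk

## Robot

A 6-joint arm with a two-finger parallel gripper is mounted at the origin on the work surface. World frame = base frame: x ahead of the robot, y to its left, z up, the work surface at z = 0. Lengths are in m, angles in rad, forces in N, time in s.
With the tool pointing down it reaches from about 0.35 to 0.925 m from the base axis. Payload 6.4 kg.
Tool frame: the origin (TCP) lies at the very end of the fingers, on their centre line; the grasp point (between the pads) lies 19 mm behind it; z points along the fingers, y is the direction in which the jaws open and shut (so a half turn about z gives the same grasp; the last joint's range is limited). The gripper opens to 85 mm and grips with 20 to 120 N. Pads are 22 mm wide; open, the fingers measure 114 mm over their backs; the gripper's body (76 mm by 85 mm) begins 54 mm behind the grasp point. The pads swing forward as they close: fully open they stand 13 mm farther back than shut.
Start: joints at [1.166, 0.245, 1.558, -0, 1.339, -0.174], TCP at [0.149, 0.633, 0.231] pointing down, gripper open.
Joint ranges: [-3.13, 3.13], [-1.02, 2.26], [0.13, 2.54], [-0.95, 4.09], [0.21, 2.88], [-2.74, 2.74]. Speed limits (rad/s): [2.57, 2.57, 3.14, 3.14, 3.14, 3.14].

## Interface

Orientations are given as [roll, pitch, yaw] about the fixed x, y, z axes, in that order (R = Rz(yaw) Ry(pitch) Rx(roll)).
In Python, from bench import state, camera, close_job, cut_out gives the robot as it stands.
- The arm moves only by the shell command python3 -m handwheel 'ROWS' [FORCE]. ROWS is JSON, one flat list of numbers, 7 for each row, row after row: the shift along the world's x, y, z in cm, then the turn, a rotation vector about the world's x, y, z in rad, then the opening, from -1 (shut) to 1 (fully open), so that 0 is half open. A call has 1 to 5 rows; each row is the pose to reach, as a shift and turn from the pose commanded when the call began; what a row does not reach only later rows make up. A row lasts 1/12 s, in which the tool goes at most 41.7 mm and 7.16 degrees, less where a joint would pass 70% of its speed; a pose out of reach is approached as far as the arm can. A call with a gripper value outside its range is refused whole. The fingers move at their own pace and stop on an object; FORCE is the grip in N (left out, the last holds). Time passes only in rows, so rows that repeat a pose let the fingers close. It gives the time, the measured TCP pose, the force and the opening at its end, in the units of the state.
- state(): the state, without advancing time (a new reading comes with each control period).
- camera(name): name is "scene" or "side" or "wrist"; returns a dict with "color" (400x640x3 uint8, blue, green, red), "z_map" (400x640 float32, m along the optical axis (not along the pixel's ray), 0 where there is no reading), "camera_matrix" (3x3 intrinsics, pixels), "origin" and "attitude" of the camera in the world. Camera axes: x right, y down, z forward; pixel columns grow to the right and rows downward; lengths in m; the calibration is good to about 2 mm. A picture is of the moment at which its call begins.
- close_job(): hands the job in, once; it reports no verdict.
Trained networks look in the newest picture that a camera, given by its name, has taken for a name from the list of things; names that differ only in an ending like _2 or _b are one class to them, and where a whole thing is asked for, a point or a joint stands for the part that bears it (a point fixed in the world has none). Each returns a list of dicts, best first, with "p" (0 to 1); they miss things now and then, are a little off and sometimes report something else, mostly with a low value. They report only what shows in the picture. A call takes as long as a camera call.
- cut_out(name, camera): "pixels" (400x640 bool, what is visible of it) and "bbox" ([left, top, width, height] in pixels, round what is visible of it).
The state is a dict: "t": time; "joint_positions": joint angles; "joint_velocities": joint speeds; "joint_torque": joint torques, N m; "tool_pos": TCP position; "ee_rot": TCP orientation; "ft_force": force on the tool from outside, world axes, zero at the start; "moment": the same for the moment, N m; "grip_width": finger opening in m.
Only numpy, scipy, OpenCV 4.12 (cv2) and the standard library are available. Lean on these libraries where they do the work, as an engineer would, in place of code of your own. Each camera call takes 0.05 s, during which the arm holds its last target. There are 200 camera calls.

## Task

The socket bracket in the desk's service box is being bolted down: a nut driver under the desk is already turning the nut, but the bolt just goes round with it. Pull the box's white cover fully down, reach into the narrow gap behind the bracket, grip the bolt head and keep it from turning until the nut has run up tight, which takes up to 12 seconds, and finish while still holding it. Leave the mug and the stapler where they are.

Things in the scene. Friction and masses are not known exactly. Their poses are not given: they have to be found in the camera images.
- service_box: Fixed box on the desk, 420 mm long (y), 118 deep (x), 120 high. Origin on the desk under the cover's hinge, mid-length; x points from the front (hinge) to the open rear, z up. Under the cover: end cheeks (112 mm high, inner faces y = +-199 mm), a rear rail (x 100 to 116 mm, 45 mm high) and the bracket.
- cover (a joint): White L-shaped cover, front and top in one 3 mm sheet, hinged at the bottom front edge: 0 shut, 1.5 rad fully down (towards the box's -x), front sheet lying on the desk, top sheet standing 112 mm before the hinge, 125 mm high. Starts at 0 to 0.06. Damped (0.5 N m s/rad): past 0.5 rad it sinks down by its weight in 2 to 4 s; under 0.25 it sinks shut.
- cover_hinge (a point): Middle of the cover's hinge line, 8 mm above the desk; the line runs along the box's y.
- cover_handle (a point): Centre of the cover's dark bow handle: round bar 10 mm thick, 120 mm long along the box's y, bar centre 36 mm off the top sheet. Shut, it lies 58 mm behind (x) and 150 mm above the hinge line (158 mm above the desk); it swings with the cover. Axes as the box's when shut.
- bracket: Fixed aluminium bracket in the box, three white sockets on its front. Origin on the desk on the hinge line, axes as the box's; stands up to 60 mm off the box's middle. Upright plate 220 mm long (y), 70 mm high, rear face x = 45 mm; the gap from there to the rear rail is 55 mm wide. The bolt stands in it at x = 72.5 mm, y = 0, on a foot 60 mm wide, 20 mm high.
- bolt: Yellow zinc hex bolt, axis vertical. Origin on its axis at desk height, z up; a pair of flats faces its x, others every 60 degrees. Unheld it turns with the nut, anticlockwise from above, at about 0.55 rad/s. Gripped by two flats it needs up to 0.16 N m to hold; gripped askew, it turns until its flats lie on the fingers.
- bolt_head (a point): Centre of the hex head: 19 mm across flats, 8 mm high, its underside 22.5 mm and its top 30.5 mm above the desk, on a washer 28 mm wide, 2.5 mm thick. A red paint mark lies across its top, square to one pair of flats.
- thread (a joint): How far the nut has run up the bolt's thread, rad: starts at 0 to 1.5, grows at about 0.38 rad/s only while the bolt is held from turning, and stops at 4.0, tight, where the driver stalls and goes on pushing with about 0.15 N m.
- mug: Blue mug, 80 mm wide, 95 mm high, standing loose beside the box; origin under its centre.
- stapler: Red and black stapler, 125 x 34 x 45 mm, loose beside the box; origin under its centre, long axis x.

How it is judged:
On the way, in this order (a step that is already met when the one before it is completed fails the run):
1. the cover is fully down (value of joint cover above 1.4 rad), for 0.2 s.
2. the bolt head is gripped and no longer turns (contact force between the fingers and bolt above 8 N and angular speed of bolt below 0.1 rad/s and distance between the grasp point and bolt_head below 0.035 m), for 0.5 s.
At the end, for the whole second after the job is handed in: The cover is fully down (joint over 1.4 rad), the nut is tight (thread over 3.9 rad), and the bolt head is still between the fingers (grasp point within 35 mm of it, over 8 N on it) and does not turn (under 0.1 rad/s); mug and stapler are within 20 mm of where they were (all of step 2 and value of joint cover above 1.4 rad and value of joint thread above 3.9 rad and distance of each of mug, stapler from where it was at the start of the episode below 0.02 m); the arm keeps its last pose, push and grip.
It fails at once if the mug or the stapler is shoved or knocked over (distance of any of mug, stapler from where it was at the start of the episode above 0.02 m or angle between mug's own z axis and vertical above 0.4 rad).
It also fails if it takes over 61 s, if anything falls off the work surface, if the arm or the gripper's body presses on something with over 40 N, if the wrist force passes 120 N, or if a joint passes its speed limit or range.

## Working session

There is one attempt and no reset: what is moved stays moved. The work goes in short steps, Python scripts to look and compute and a shell command to move; the robot and the scene stay as the last step left them, time stands still between calls to the robot, and variables do not carry over. Pictures are saved under pics/ and viewed, about 8 in all and at most 12, crops included, and the job is handed in when it is done.

```bash
ls; mkdir -p pics; cat > h.py <<'E'
import numpy as np,cv2
from bench import state,camera,cut_out,close_job
from scipy.spatial.transform import Rotation as R
def rot(a):
    a=np.array(a,float)
    return a if a.shape==(3,3) else (R.from_euler('xyz',a).as_matrix() if a.size==3 else R.from_quat(a).as_matrix())
def cloud(c):
    z=c['z_map'];K=c['camera_matrix'];v,u=np.indices(z.shape)
    P=np.stack([(u-K[0,2])*z/K[0,0],(v-K[1,2])*z/K[1,1],z],-1)@rot(c['attitude']).T+np.array(c['origin'])
    P[z==0]=np.nan
    return P
E
python3 - <<'E'
from h import *
s=state();print({k:np.round(v,3) for k,v in s.items()})
ims=[]
for n in('scene','side'):
    c=camera(n);P=cloud(c);ims.append(c['color']);print(n,c['origin'],c['attitude'])
    for o in('service_box','cover_handle','mug','stapler','bracket','bolt','cover'):
        for r in cut_out(o,n)[:2]:
            Q=P[r['pixels']];Q=Q[~np.isnan(Q[:,0])]
            if len(Q):print(o,round(r['p'],2),r['bbox'],np.round(np.median(Q,0),3),np.round(np.percentile(Q,2,0),3),np.round(np.percentile(Q,98,0),3),cv2.minAreaRect(Q[:,:2].astype(np.float32)))
cv2.imwrite('pics/a.png',cv2.resize(np.vstack(ims),(480,600)))
E
```

```text
pics
{'t': np.float64(0.0), 'joint_positions': array([ 1.166,  0.246,  1.559, -0.   ,  1.339, -0.174]), 'joint_velocities': array([-0.   ,  0.   , -0.002, -0.001,  0.   , -0.001]), 'joint_torque': array([ 2.0000e-03, -4.2951e+01, -3.2613e+01, -0.0000e+00,  5.0000e-03,
       -0.0000e+00]), 'tool_pos': array([0.148, 0.632, 0.23 ]), 'ee_rot': array([-3.14 , -0.   ,  2.911]), 'ft_force': array([0.484, 0.338, 0.873]), 'moment': array([ 0.065, -0.035, -0.022]), 'grip_width': np.float64(0.085)}
scene [1.25630831 0.09533218 0.92846169] [-2.45535993 -0.0130794   1.71204161]
service_box 0.91 [266.9, 192.5, 169.3, 71.5] [0.677 0.098 0.12 ] [ 0.598 -0.106  0.008] [0.719 0.295 0.157] ((0.6069881916046143, 0.07998116314411163), (0.22054152190685272, 0.4416155219078064), 2.625605583190918)
cover_handle 0.87 [266.4, 192.2, 164.9, 51.3] [0.657 0.097 0.12 ] [ 0.59  -0.108  0.002] [0.713 0.297 0.159] ((0.6016908884048462, 0.09557251632213593), (0.22447346150875092, 0.48643577098846436), 2.392669200897217)
cover_handle 0.68 [328.0, 234.1, 76.5, 10.1] [0.652 0.144 0.018] [ 0.633  0.045 -0.001] [0.678 0.
[... 2017 characters left out ...]
-0.1550217568874359), (0.20611287653446198, 0.08150720596313477), 48.51045227050781)
stapler 0.94 [252.8, 153.9, 29.8, 22.6] [0.568 0.382 0.025] [0.527 0.373 0.003] [0.615 0.4   0.045] ((0.5681347250938416, 0.389428973197937), (0.06319710612297058, 0.09073302894830704), 63.69842529296875)
bracket 0.57 [251.2, 156.1, 27.8, 18.7] [0.57  0.382 0.024] [0.527 0.372 0.004] [0.611 0.399 0.045] ((0.5701829791069031, 0.386543869972229), (0.03368893638253212, 0.09035886079072952), 87.74072265625)
cover 0.69 [277.6, 140.4, 125.1, 111.5] [0.604 0.041 0.122] [ 0.585 -0.115  0.014] [0.709 0.288 0.155] ((0.7163673639297485, 0.22405943274497986), (0.2645595073699951, 0.6816326379776001), 2.4913253784179688)
```

View pics/a.png

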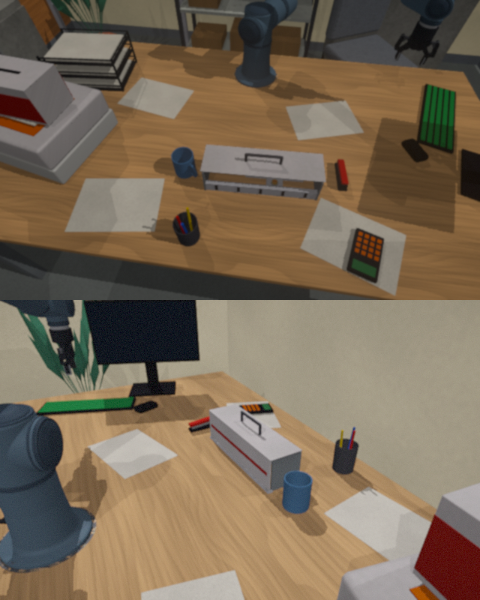

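Scene view: box with its hinge side facing the robot. The handle is near (264,158) in the picture, the mug is left at (184,162) and the stapler right at (342,174). Next I'll fit the box pose.

```bash
python3 - <<'E'
from h import *
H=[];
for n in('scene','side'):
    c=camera(n);P=cloud(c).reshape(-1,3);P=P[~np.isnan(P[:,0])]
    B=P[(P[:,0]>.55)&(P[:,0]<.75)&(P[:,1]>-.13)&(P[:,1]<.32)]
    h=B[(B[:,2]>.147)&(B[:,2]<.175)]
    rr=cv2.fitLine(h[:,:2].astype(np.float32),cv2.DIST_HUBER,0,.01,.01).ravel() if len(h)>5 else None
    print(n,'handle',len(h),h.mean(0) if len(h) else 0,np.percentile(h,[2,98],0),rr)
    t=B[(B[:,2]>.113)&(B[:,2]<.128)];print('top',cv2.minAreaRect(t[:,:2].astype(np.float32)),np.percentile(t,[1,99],0),
      'z fit',np.linalg.lstsq(np.c_[t[:,:2],np.ones(len(t))],t[:,2],rcond=None)[0])
    if n=='side':
        f=B[(B[:,2]>.03)&(B[:,2]<.1)&(B[:,0]<.62)];print('front',len(f),cv2.fitLine(f[:,:2].astype(np.float32),cv2.DIST_HUBER,0,.01,.01).ravel(),np.percentile(f,[1,99],0))
    else: im=c['color'][170:290,230:480]
for r in cut_out('bolt_head','scene')+cut_out('bolt','scene'):print(r['p'],r['bbox'])
cv2.imwrite('pics/b.png',cv2.resize(im,(800,384),interpolation=cv2.INTER_CUBIC))
E
```

```text
scene handle 216 [0.6558059  0.09347651 0.15898248] [[0.64896847 0.03153187 0.1501223 ]
 [0.66093888 0.15552939 0.16391482]] [ 0.05278775 -0.9986057   0.6558851   0.10358482]
top ((0.6524943709373474, 0.09375717490911484), (0.12182499468326569, 0.42001575231552124), 2.5730419158935547) [[ 0.59172905 -0.11159695  0.11689772]
 [ 0.71645372  0.29912203  0.12383688]] z fit [0.00195541 0.00014679 0.11908159]
side handle 153 [0.65054324 0.08444842 0.16023829] [[0.64509136 0.0270221  0.14834906]
 [0.65725278 0.15139885 0.16562844]] [ 0.0498168  -0.9987584   0.6494281   0.09501492]
top ((0.6511988639831543, 0.09407635033130646), (0.12202505022287369, 0.4271834194660187), 2.712554693222046) [[ 0.58654878 -0.11587957  0.11372098]
 [ 0.71440341  0.29638492  0.12566838]] z fit [0.01535683 0.00289851 0.11275983]
front 1957 [ 0.04637969 -0.9989239   0.5964344   0.01861597] [[ 0.58375118 -0.11838301  0.03079357]
 [ 0.61765804  0.29397022  0.09925728]]
0.68 [228.7, 195.1, 36.7, 41.9]
0.57 [363.4, 238.2, 5.6, 6.1]
0.5 [361.5, 240.2, 9.4, 9.7]
0.42 [444.3, 208.8, 20.1, 46.1]
```

View pics/b.png

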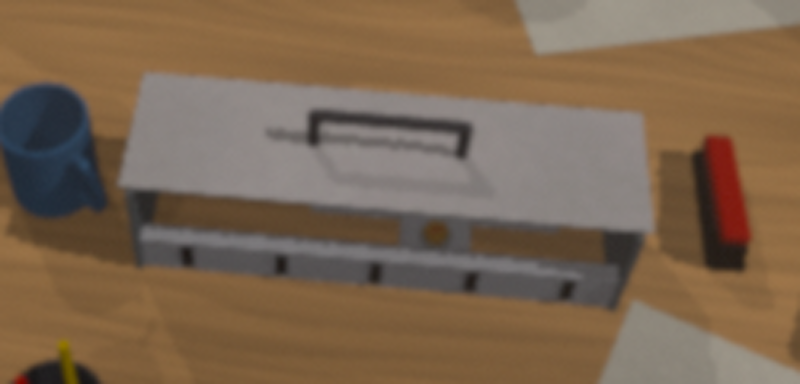

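```bash
m="python3 -m handwheel"
python3 -m handwheel '[2.8,-2.85,0,0,0,0.055,-1, 5.6,-5.7,0,0,0,0.11,-1, 8.4,-8.55,0,0,0,0.165,-1, 11.2,-11.4,0,0,0,0.22,-1, 14,-14.25,0,0,0,0.277,-1]' 40
python3 -m handwheel '[2.8,-2.85,0,0,0,0,-1, 5.6,-5.7,0,0,0,0,-1, 8.4,-8.55,0,0,0,0,-1, 11.2,-11.4,0,0,0,0,-1, 14,-14.25,0,0,0,0,-1]'
python3 -m handwheel '[2.8,-2.85,0,0,0,0,-1, 5.6,-5.7,0,0,0,0,-1, 8.4,-8.55,0,0,0,0,-1, 11.2,-11.4,0,0,0,0,-1, 14,-14.25,0,0,0,0,-1]'
```

```text
t: 1.42
tool_pos: [0.2896, 0.4889, 0.2314]
ee_rot: [3.141, 0.0, -3.092]
ft_force: [0.7, 1.1, -0.8]
grip_width: 0.0254
t: 1.83
tool_pos: [0.4298, 0.3462, 0.2316]
ee_rot: [3.141, 0.001, -3.095]
ft_force: [0.0, 0.8, 0.2]
grip_width: -0.0004
t: 2.25
tool_pos: [0.5699, 0.2036, 0.2315]
ee_rot: [3.141, 0.0, -3.096]
ft_force: [1.2, 0.8, -0.4]
grip_width: 0.0001
```

```bash
python3 -m handwheel '[2.7,-2.8,0,0,0,0,-1, 5.4,-5.6,0,0,0,0,-1, 8.1,-8.4,0,0,0,0,-1, 10.5,-11,0,0,0,0,-1, 10.5,-11,0,0,0,0,-1]'
python3 -m handwheel '[0,0,-2,0,0,0,-1, 0,0,-4,0,0,0,-1, 0,0,-6,0,0,0,-1]'
python3 - <<'E'
from h import *
print(state()['tool_pos'],state()['ft_force'])
a=camera('scene')['color'][150:280,250:450];b=camera('side')['color'][110:270,240:440]
cv2.imwrite('pics/c.png',np.vstack([cv2.resize(a,None,fx=2,fy=2),cv2.resize(b,None,fx=2,fy=2)]))
E
```

```text
t: 2.67
tool_pos: [0.677, 0.0899, 0.231]
ee_rot: [-3.14, 0.002, -3.101]
ft_force: [0.5, 0.4, 0.3]
grip_width: -0.0001
t: 2.92
tool_pos: [0.674, 0.0951, 0.1709]
ee_rot: [3.142, 0.001, -3.096]
ft_force: [-0.8, 0.5, 0.0]
grip_width: -0.0001
[0.67396461 0.09511169 0.17088481] [-0.7813133   0.48007649  0.00971241]
```

View pics/c.png

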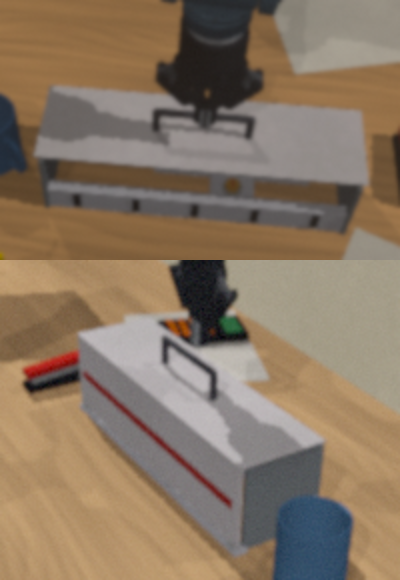

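Top view: closed fingertips at (205,115), just above and behind the middle of the bar. I'll lower them behind the bar.

```bash
python3 -m handwheel '[0.3,0,-0.5,0,0,0,-1, 0.3,0,-1,0,0,0,-1, 0.3,0,-1.5,0,0,0,-1]'
python3 -m handwheel '[0,0,-0.7,0,0,0,-1, 0,0,-1.5,0,0,0,-1, 0,0,-1.5,0,0,0,-1]'
python3 -m handwheel '[-0.5,0,0,0,0,0,-1, -1,0,0.1,0,0,0,-1, -1.7,-0.1,0.2,0,0,0,-1, -2.4,-0.1,0.3,0,0,0,-1, -3.1,-0.15,0.5,0,0,0,-1]'
```

```text
t: 3.27
tool_pos: [0.6778, 0.0954, 0.1578]
ee_rot: [-3.141, 0.003, -3.095]
ft_force: [-0.3, -0.0, 0.5]
grip_width: 0.0
t: 3.52
tool_pos: [0.6756, 0.0953, 0.1392]
ee_rot: [3.141, -0.003, -3.095]
ft_force: [-0.3, -0.3, 0.2]
grip_width: -0.0001
t: 3.93
tool_pos: [0.6461, 0.0939, 0.148]
ee_rot: [-3.142, 0.004, -3.095]
ft_force: [2.6, 0.8, 2.3]
grip_width: 0.0001
```

```bash
python3 - <<'E'
from h import *
c=camera('side');P=cloud(c)
print(state()['tool_pos'],state()['ft_force'])
for r in cut_out('cover_handle','side')[:1]:
    Q=P[r['pixels']];print(r['p'],np.nanpercentile(Q,[2,50,98],0))
cv2.imwrite('pics/d.png',cv2.resize(c['color'][110:270,240:440],None,fx=2,fy=2))
E
```

```text
[0.64470512 0.09385174 0.1479419 ] [1.24060973 0.08235425 0.25988228]
0.58 [[ 0.57335131 -0.11433251  0.01703567]
 [ 0.5998563   0.03893988  0.12490938]
 [ 0.69111882  0.28573396  0.16274826]]
```

View pics/d.png

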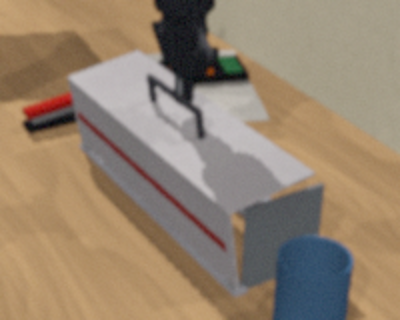

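The cover is opening: a gap shows at its edge, around (240,230). I'll continue past 0.6 rad, then lift the fingers out.

```bash
python3 -m handwheel '[-1.7,-0.1,0.2,0,0,0,-1, -3.4,-0.15,0.3,0,0,0,-1, -5.1,-0.2,0.3,0,0,0,-1, -6.8,-0.3,0.1,0,0,0,-1, -8.5,-0.4,0,0,0,0,-1]'
python3 -m handwheel '[-1,0,0.5,0,0,0,-1, -1,0,4,0,0,0,-1, -0.5,0,8,0,0,0,-1, 0,0,12,0,0,0,-1]'
python3 - <<'E'
from h import *
c=camera('side');P=cloud(c)
print(state()['tool_pos'],state()['ft_force'])
cv2.imwrite('pics/e.png',cv2.resize(c['color'][90:270,220:440],None,fx=2,fy=2))
E
```

```text
t: 4.45
tool_pos: [0.5602, 0.0895, 0.1462]
ee_rot: [-3.141, 0.001, -3.096]
ft_force: [4.3, -0.9, -3.3]
grip_width: 0.0002
t: 4.78
tool_pos: [0.5586, 0.0897, 0.2659]
ee_rot: [3.141, -0.005, -3.095]
ft_force: [1.9, 0.1, 0.8]
grip_width: -0.0001
[0.56407031 0.08955851 0.27689791] [1.76379508 0.14530958 6.7761658 ]
```

View pics/e.png

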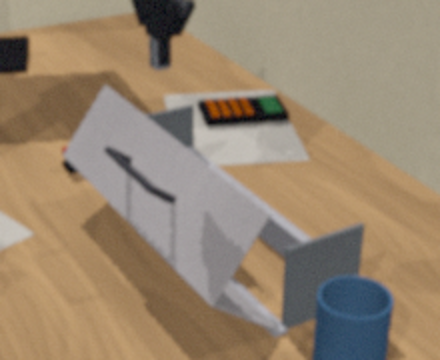

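The cover is around 0.75 rad and sinking, with the fingers clear. I'll move over the bolt and look with the wrist camera.

```bash
python3 -m handwheel '[3.5,1.8,0,0,0,0,0, 7,3.6,0,0,0,0,0, 10.7,5.4,0,0,0,0,0, 10.7,5.4,0,0,0,0,0, 10.7,5.4,0,0,0,0,0]'
python3 -m handwheel '[0,0,0,0,0,0,0, 0,0,0,0,0,0,0, 0,0,0,0,0,0,0, 0,0,0,0,0,0,0, 0,0,0,0,0,0,0]' >/dev/null
python3 -m handwheel '[0,0,0,0,0,0,0, 0,0,0,0,0,0,0, 0,0,0,0,0,0,0, 0,0,0,0,0,0,0, 0,0,0,0,0,0,0]' >/dev/null
python3 -m handwheel '[0,0,0,0,0,0,0, 0,0,0,0,0,0,0, 0,0,0,0,0,0,0, 0,0,0,0,0,0,0, 0,0,0,0,0,0,0]' >/dev/null
python3 -m handwheel '[0,0,0,0,0,0,0, 0,0,0,0,0,0,0, 0,0,0,0,0,0,0, 0,0,0,0,0,0,0, 0,0,0,0,0,0,0]'
cat > look.py <<'E'
from h import *
def bolt(c,n):
    P=cloud(c)
    hsv=cv2.cvtColor(c['color'],cv2.COLOR_BGR2HSV)
    for o in('bolt_head','bolt'):
        for r in cut_out(o,n)[:2]:
            Q=P[r['pixels']];Q=Q[~np.isnan(Q[:,0])];Q=Q[(Q[:,2]>.027)&(Q[:,2]<.036)]
            if len(Q):print(n,o,round(r['p'],2),np.round(r['bbox']),len(Q),np.round([Q.mean(0),Q.min(0),Q.max(0)],4).tolist())
E
python3 - <<'E'
from look import *
print(state()['tool_pos'])
w=camera('wrist');bolt(w,'wrist');print(w['origin'],w['attitude'])
s=camera('scene');bolt(s,'scene')
P=cloud(camera('side'))
v=P.reshape(-1,3);v=v[(v[:,0]>.4)&(v[:,0]<.58)&(v[:,1]>-.05)&(v[:,1]<.24)&(v[:,2]>.02)]
print('cover',np.nanpercentile(v,[1,50,99],0))
cv2.imwrite('pics/f.png',np.vstack([cv2.resize(w['color'],(480,300)),cv2.resize(s['color'][150:280,240:448],(480,300))]))
E
```

```text
t: 5.25
tool_pos: [0.6676, 0.1442, 0.2629]
ee_rot: [-3.141, -0.006, -3.094]
ft_force: [-0.6, 0.2, 0.6]
grip_width: 0.043
t: 6.92
tool_pos: [0.6677, 0.1438, 0.2663]
ee_rot: [-3.142, 0.0, -3.095]
ft_force: [0.8, -0.0, -0.5]
grip_width: 0.0427
[0.66769526 0.14377544 0.26631053]
wrist bolt_head 0.68 [316. 158.  17.  17.] 180 [[0.6637, 0.1437, 0.0318], [0.6548, 0.1349, 0.0271], [0.6733, 0.1534, 0.0344]]
wrist bolt 0.52 [316. 159.  19.  18.] 211 [[0.6645, 0.1433, 0.0317], [0.6548, 0.1337, 0.0271], [0.6748, 0.1535, 0.0344]]
[0.59069167 0.13959778 0.40991817] [ 2.83380740e+00 -7.41021746e-04  1.61868552e+00]
scene bolt_head 0.42 [364. 240.   6.   4.] 24 [[0.6681, 0.1432, 0.0304], [0.6608, 0.1359, 0.0275], [0.6752, 0.1496, 0.0327]]
scene bolt 0.58 [362. 242.  10.   5.] 37 [[0.6672, 0.1431, 0.0301], [0.6565, 0.1331, 0.0275], [0.6765, 0.1523, 0.0327]]
cover [[ 0.42974688 -0.04653571  0.02297944]
 [ 0.48780789  0.09074388  0.10729579]
 [ 0.57599139  0.23369059  0.53574631]]
```

View pics/f.png

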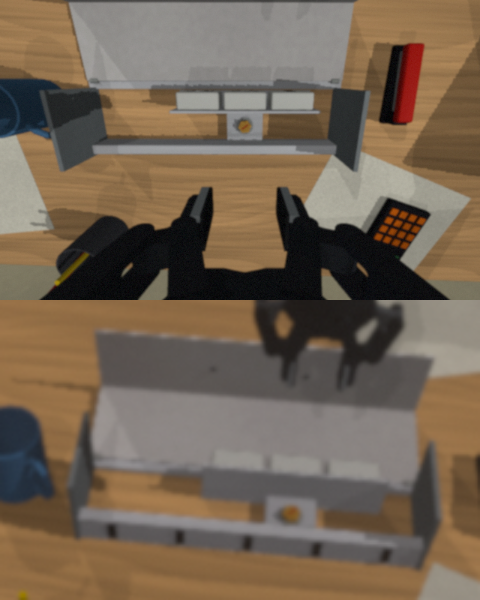

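The cover is down and flat, and the hex head shows in the gap at (243,126) in the wrist view. I'll descend part way and re-measure.

```bash
python3 -m handwheel '[-0.2,0,-4,0,0,0,0, -0.2,0,-8,0,0,0,0, -0.2,0,-12,0,0,0,0, -0.2,0,-16,0,0,0,0, -0.2,0,-16.5,0,0,0,0]'
python3 - <<'E'
from look import *
w=camera('wrist');bolt(w,'wrist')
s=camera('scene');bolt(s,'scene');print(state()['tool_pos'],state()['t'])
P=cloud(w);v=P.reshape(-1,3)
v=v[(v[:,0]>.57)&(v[:,0]<.73)&(v[:,1]>.0)&(v[:,1]<.28)]
pl=v[(v[:,2]>.064)&(v[:,2]<.076)&(v[:,0]<.65)];rl=v[(v[:,2]>.041)&(v[:,2]<.049)&(v[:,0]>.68)]
print('plate',np.percentile(pl,[1,50,99],0),'rail',np.percentile(rl,[1,50,99],0) if len(rl) else 0)
cv2.imwrite('pics/g.png',w['color'])
E
```

```text
t: 7.68
tool_pos: [0.66, 0.1434, 0.0922]
ee_rot: [-3.142, -0.015, -3.096]
ft_force: [-0.8, -0.9, -2.2]
grip_width: 0.0428
wrist bolt_head 0.9 [313. 210.  27.  29.] 619 [[0.664, 0.1432, 0.0317], [0.6541, 0.1339, 0.027], [0.6752, 0.1529, 0.0343]]
wrist bolt 0.86 [313. 212.  28.  32.] 628 [[0.664, 0.1433, 0.0317], [0.6541, 0.1339, 0.027], [0.6752, 0.1529, 0.0343]]
scene bolt_head 0.6 [362. 240.   8.   8.] 31 [[0.6685, 0.1437, 0.03], [0.6602, 0.1356, 0.0271], [0.6758, 0.1524, 0.0332]]
scene bolt 0.51 [364. 241.   7.   8.] 34 [[0.6677, 0.1439, 0.0299], [0.657, 0.1356, 0.0271], [0.6758, 0.1524, 0.0332]]
[0.66818619 0.14395336 0.10545298] 7.9833
plate [[0.60493383 0.04238577 0.06466416]
 [0.62262263 0.14102866 0.06799176]
 [0.64006525 0.24039241 0.07181786]] rail [[0.68681072 0.00244624 0.04134806]
 [0.69874331 0.14175734 0.04586332]
 [0.71204629 0.27766023 0.0473727 ]]
```

View pics/g.png

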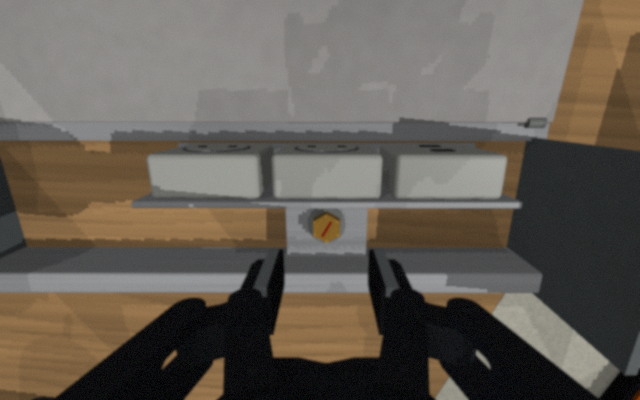

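The wrist view shows the hex head at (327,228), centred on the foot, with a clear gap between plate and rail. I'll lower slowly into the gap.

```bash
python3 -m handwheel '[0,0,0,0,0,0,0, 0,0,0,0,0,0,0, 0,0,-1.5,0,0,0,0, 0,0,-3,0,0,0,0, 0,0,-4.5,0,0,0,0]'
python3 -m handwheel '[0,0,-0.5,0,0,0,0, 0,0,-1,0,0,0,0, 0,0,-1.5,0,0,0,0, 0,0,-1.5,0,0,0,0, 0,0,-1.5,0,0,0,0]'
python3 -m handwheel '[0,0,0,0,0,0,0, 0,0,0,0,0,0,0, 0,0,0,0,0,0,0]'
```

```text
t: 8.4
tool_pos: [0.6651, 0.1437, 0.0544]
ee_rot: [-3.142, -0.001, -3.095]
ft_force: [0.4, 0.0, -1.0]
grip_width: 0.0426
t: 8.82
tool_pos: [0.6658, 0.1438, 0.0413]
ee_rot: [-3.142, 0.0, -3.095]
ft_force: [0.6, -0.3, 0.5]
grip_width: 0.0426
t: 9.07
tool_pos: [0.6662, 0.1438, 0.042]
ee_rot: [-3.142, 0.001, -3.095]
ft_force: [-0.1, -0.4, -0.0]
grip_width: 0.0428
```

```bash
python3 -m handwheel '[0,0,-0.5,0,0,0,0, 0,0,-1,0,0,0,0, 0,0,-1.5,0,0,0,0, 0,0,-1.8,0,0,0,0, 0,0,-1.8,0,0,0,0]'
python3 -m handwheel '[0,0,0,0,0,0,-1, 0,0,0,0,0,0,-1, 0,0,0,0,0,0,-1, 0,0,0,0,0,0,-1, 0,0,0,0,0,0,-1]' 80
python3 -m handwheel '[0,0,0,0,0,0,-1, 0,0,0,0,0,0,-1, 0,0,0,0,0,0,-1, 0,0,0,0,0,0,-1, 0,0,0,0,0,0,-1]'
python3 -c "
from bench import state;s=state();print(s['moment'],s['grip_width'],s['tool_pos'],s['ft_force'])"
```

```text
t: 9.48
tool_pos: [0.6647, 0.1437, 0.0218]
ee_rot: [-3.142, -0.002, -3.095]
ft_force: [0.1, -0.4, -0.9]
grip_width: 0.0425
t: 9.9
tool_pos: [0.6658, 0.1439, 0.0237]
ee_rot: [3.142, 0.0, -3.095]
ft_force: [-1.3, 1.2, 1.6]
grip_width: 0.0157
t: 10.32
tool_pos: [0.6658, 0.1439, 0.0237]
ee_rot: [3.141, 0.0, -3.095]
ft_force: [-3.0, 1.1, 5.1]
grip_width: 0.0153
[0.15310274 0.36393242 0.04024866] 0.015320089642718415 [0.66584525 0.14389665 0.02367181] [-2.96476055  1.13402159  5.07369929]
```

The width reads 15 mm against 19 mm across flats, so I'll check what the fingers hold.

```bash
python3 - <<'E'
from look import *
w=camera('wrist');bolt(w,'wrist');s=camera('scene');bolt(s,'scene');st=state();print(st['grip_width'],st['moment'],st['ft_force'],st['tool_pos'])
a=cv2.resize(w['color'][200:400,200:460],(624,480),interpolation=cv2.INTER_CUBIC)
b=cv2.resize(s['color'][215:265,320:410],(216,120),interpolation=cv2.INTER_CUBIC)
a=cv2.convertScaleAbs(a,alpha=1.6,beta=20)
a[:120,:216]=b
cv2.imwrite('pics/i.png',a)
E
```

```text
wrist bolt_head 0.91 [310. 253.  30.  34.] 975 [[0.6649, 0.1433, 0.032], [0.6563, 0.1353, 0.0281], [0.6762, 0.1514, 0.034]]
wrist bolt 0.81 [311. 254.  31.  34.] 914 [[0.6649, 0.1432, 0.032], [0.6563, 0.1355, 0.0296], [0.6762, 0.1508, 0.034]]
0.015535636407986877 [0.13767255 0.39533121 0.04038772] [-2.8169737   0.2735471   4.87683537] [0.66585775 0.14389549 0.02366947]
```

View pics/i.png

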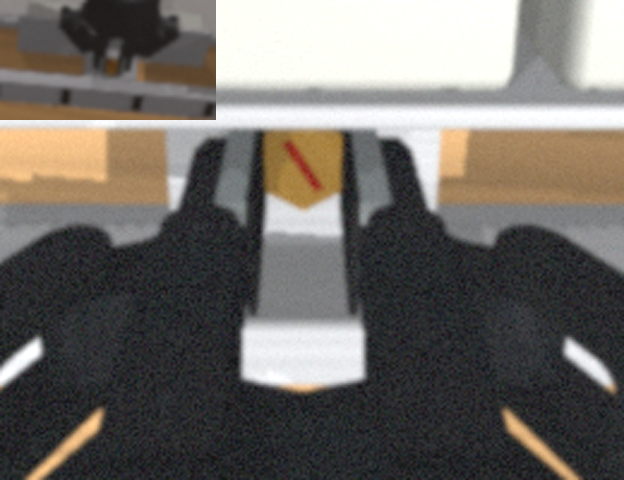

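The head is seated between the pads: flats on the fingers, corners pointing along x, red mark at (302,165). I'll hold and watch the mark angle while the nut runs up.

```bash
cat > watch.py <<'E'
from look import *
import sys
for i in range(int(sys.argv[1])):
    w=camera('wrist')
    for _ in range(4): r=cut_out('bolt_head','wrist')
    if i%4==0:
        im=w['color'][235:300,300:350].astype(int);m=(im[...,2]>2*im[...,1])&(im[...,2]>60)
        p=np.argwhere(m)[:,::-1].astype(np.float32)
        a=np.nan
        if len(p)>8: l=cv2.fitLine(p,cv2.DIST_HUBER,0,.01,.01).ravel();a=np.degrees(np.arctan2(l[1],l[0]))%180
        s=state();print(round(float(s['t']),2),len(p),'mark',round(float(a),1),'w',round(float(s['grip_width']),4),'F',np.round(s['ft_force'],1),'M',np.round(s['moment'],3),np.round(s['tool_pos'],4))
E
python3 watch.py 50
```

```text
10.87 82 mark 55.0 w 0.0154 F [-2.6  0.8  5.4] M [ 0.155  0.431 -0.014] [0.6659 0.1439 0.0237]
11.87 82 mark 53.6 w 0.0156 F [-2.9  1.2  5.7] M [0.207 0.429 0.09 ] [0.6659 0.1439 0.0237]
12.87 81 mark 56.1 w 0.0157 F [-2.4  1.6  4.8] M [0.182 0.388 0.032] [0.6659 0.1439 0.0237]
13.87 80 mark 54.9 w 0.0159 F [-2.7  0.2  5.5] M [0.172 0.354 0.019] [0.6659 0.1439 0.0237]
14.87 82 mark 54.5 w 0.0156 F [-2.2  0.1  5.8] M [0.182 0.363 0.028] [0.6659 0.1439 0.0237]
15.87 82 mark 54.7 w 0.0158 F [-3.3  0.3  5. ] M [ 0.174  0.421 -0.016] [0.6659 0.1439 0.0237]
16.87 82 mark 54.9 w 0.0157 F [-2.7  0.   5.6] M [0.189 0.418 0.009] [0.6659 0.1439 0.0237]
17.87 79 mark 54.9 w 0.0155 F [-1.9  1.2  5. ] M [0.161 0.373 0.045] [0.6658 0.1439 0.0236]
18.87 82 mark 54.5 w 0.0159 F [-2.9  0.6  5.1] M [0.186 0.413 0.015] [0.6659 0.1439 0.0237]
19.87 81 mark 54.8 w 0.0154 F [-2.4  0.7  5.2] M [0.198 0.435 0.151] [0.6659 0.1439 0.0237]
20.87 81 mark 54.3 w 0.0154 F [-2.8  1.   5.5] M [0.181 0.414 0.159] [0.6659 0.1439 0.0237]
21.87 78 mark 54.5 w 0.0155 F [-2.9  0.2  4.4] M [0.166 0.407 0.162] [0.6658 0.1439 0.0236]
22.87 82 mark 54.8 w 0.0153 F [-2.6  0.1  4.7] M [0.159 0.354 0.132] [0.6658 0.1439 0.0237]
```

The moment about z jumped from about 0.02 to about 0.15 N m near t = 19.5 s, which is the driver stalling on a tight nut. The mark held steady throughout. I'll do a final check of the cover, mug and stapler, then hand in.

```bash
python3 watch.py 5
python3 - <<'E'
from h import *
c=camera('scene');P=cloud(c)
for o in('mug','stapler'):
    for r in cut_out(o,'scene')[:1]:
        Q=P[r['pixels']];print(o,r['bbox'],np.round(np.nanmedian(Q,0),3))
v=cloud(camera('side')).reshape(-1,3)
t=v[(v[:,0]>.44)&(v[:,0]<.52)&(v[:,1]>-.1)&(v[:,1]<.05)&(v[:,2]>.03)&(v[:,2]<.14)]
print('standing sheet',np.percentile(t,[2,50,98],0),'slope dx/dz',np.polyfit(t[:,2],t[:,0]-(-.0464)*(t[:,1]),1))
E
```

```text
23.37 80 mark 54.6 w 0.0158 F [-2.2  0.8  4.8] M [0.152 0.438 0.152] [0.6659 0.1439 0.0237]
24.37 82 mark 54.2 w 0.0156 F [-2.2 -0.4  5.6] M [0.189 0.404 0.157] [0.6659 0.1439 0.0237]
mug [225.0, 194.7, 41.4, 41.9] [ 0.662 -0.199  0.059]
stapler [446.1, 210.3, 17.8, 44.3] [0.607 0.387 0.035]
standing sheet [[ 0.45121124 -0.09752408  0.0323847 ]
 [ 0.49150786 -0.02719405  0.08315995]
 [ 0.49763778  0.04604864  0.13353465]] slope dx/dz [0.08189963 0.48146235]
```

```bash
python3 -c "
from bench import close_job,state;print(close_job());s=state();print(s['t'],s['grip_width'],s['moment'])"
```

```text
the job is handed in; nothing more can be done
None
the job is handed in; nothing more can be done
```

I pulled the cover open by hooking its handle with closed fingers and let it sink down. Then I gripped the bolt head across two flats at 80 N, held it until the nut ran up tight, and handed in at about 24.7 s while still holding.

**Last checks before handing in:**
- **Bolt:** the red mark stayed within about 54–56° in the picture for 14 s, so the bolt did not turn. The grasp point is about 16 mm from the head centre.
- **Nut:** the moment about z rose from about 0.02 to about 0.15 N m near t = 19.5 s and stayed there, which fits the driver stalling on a tight nut. I could not read the thread joint directly.
- **Cover:** the standing sheet's slope gives about 1.49 rad.
- **Mug and stapler:** both were within about 3 mm of where they started, by the camera.

**One disagreement:** the finger opening read 15–16 mm, although the head is 19 mm across flats. The wrist picture showed the flats lying on the pads, so I took this as give in the pads or an error in the reading.

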